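# Clip a new brake pad into the dressing fixture

### The arm

A 6-joint arm with a two-finger parallel gripper is mounted at the origin on the work surface. World frame = base frame: x ahead of the robot, y to its left, z up, the work surface at z = 0. Lengths are in m, angles in rad, forces in N, time in s.
With the tool pointing down it reaches from about 0.35 to 0.775 m from the base axis. Payload 5.5 kg.
Tool frame: the origin (TCP) lies at the very end of the fingers, on their centre line; the grasp point (between the pads) lies manip.tcp_to_grasp behind it (manip.tcp_to_grasp is the distance from the TCP to the grasp point, in m); x points along the fingers, y is the direction in which the jaws open and shut, and the axes are right-handed (so a half turn about x gives the same grasp; the last joint's range is limited). The gripper opens to 85 mm and grips with 20 to 120 N. Pads are 22 mm wide; open, the fingers measure 114 mm over their backs; the gripper's body (76 mm by 85 mm) begins 54 mm behind the grasp point. The pads swing forward as they close: fully open they stand 13 mm farther back than shut.
Start: joints at [1.158, 0.313, 0.046, 1.304, 0, 1.431], TCP at [0.155, 0.554, 0.231] pointing down, gripper open.
Joint ranges: [-2.76, 2.76], [-0.86, 1.69], [-1.03, 1.26], [-2.2, 2.34], [-1.47, 1.5], [-3.14, 3.14]. Speed limits (rad/s): [2.57, 2.57, 3.14, 3.14, 3.14, 3.14].

### API

Orientations are given as a 3x3 rotation matrix whose columns are the frame's x, y, z axes.
In Python, from plant import manip, effector, planner, monitor, grab_frame, order gives the robot as it stands. Calls block until the motion is done:
- manip.move_pose(position, orientation): joint-space move of the TCP to a pose.
- manip.move_linear(position, rotation=None, v=0.15, f_stop=None): straight line of the TCP; rotation=None keeps the orientation; v is the mean speed in m/s. With f_stop (N) it stops when the force on the tool has changed by that much, and returns True; else False.
- manip.move_joints(angles): joint-space move.
- effector.move_gripper(opening, grasp_force=None): finger opening in m; grasp_force is the grip in N (None keeps the last); returns when the fingers have stopped.
- manip.pause(seconds).
- planner.inverse_kinematics(position, orientation): joint angles nearest the present ones, or None.
- monitor.state(): the state.
- grab_frame(name): name is "scene" or "top" or "wrist"; returns a dict with "frame" (384x512x3 uint8, red, green, blue), "mtx" (3x3 intrinsics, pixels), "eye" and "rotation" of the camera in the world; the wrist camera has in their place "mount" (4x4, takes a point from camera to tool coordinates, whose origin is the TCP and whose axes are the tool frame's). Camera axes: x right, y down, z forward; pixel columns grow to the right and rows downward; lengths in m; the calibration is good to about 2 mm. A picture is of the moment at which its call begins: read the wrist's pose just before it. There is no depth.
A pose or a line that the arm cannot do raises manip.MotionError and nothing moves.
- order.sign_off(): hands the job in, once; it reports no verdict.
The state is a dict: "t": time; "joints": joint angles; "qd": joint speeds; "joint_efforts": joint torques, N m; "tcp_pos": TCP position; "tcp_rot": TCP orientation; "contact_force": force on the tool from outside, world axes, zero at the start; "ft_torque": the same for the moment, N m; "grip_width": finger opening in m.
Only numpy, scipy, OpenCV 4.12 (cv2) and the standard library are available. Lean on these libraries where they do the work, as an engineer would, in place of code of your own. Each camera call takes 0.05 s, during which the arm holds its last target. There are 200 camera calls.

### The job

Lift the spring clip of the brake-pad fixture until it stays up, then slide the new brake pad (the one with the thick lining), lining upward, along the bed between the rails until it is fully home against the end stop, without pushing the stop out of its setting. Then lower the clip onto the pad gently, leading it all the way down rather than letting it snap, and let go. Leave the worn pad and the wheel nuts where they are.

Things in the scene. Friction and masses are not known exactly. Their poses are not given: they have to be found in the camera images.
- fixture: Grey brake-pad fixture, fixed, pose varies. Origin on the bench under the bed; +x along the bed from the open entry end to the stop and clip hinge, z up. Bed top z = 20 mm, x -120 to 115 mm, 96 wide. Rails 12 high, 10 thick, x -35 to 77 mm, 51 apart inside; flared lead-ins open to about 60 mm at x = -53; bed clear before that. Hinge cheeks at x 92, y +-30 mm, to z 74 mm.
- clip_hinge (a point): The clip's hinge axis, which runs along the fixture's y; fixed at fixture (92, 0, 60) mm.
- clip (a joint): Spring clip's angle, rad: 0 shut (start; its foot just above the bare bed), grows as the free end lifts, 1.3 fully up. Over-centre spring: below 0.65 it is pulled shut, above 0.65 pulled fully up, where it stays; about 5 N at the knob at either end, less towards 0.65. Let go between, it snaps. On the new pad it reads about 0.15.
- clip_knob (a point): Centre of the black barrel knob on the clip's free end: cylinder 18 mm long along fixture y, 18 mm diameter; pinch its flat ends. From the hinge, at angle q, in fixture axes: x = -96 cos q + 12 sin q, y = 0, z = 96 sin q + 12 cos q (mm). Shut it is 72 mm above the bench, fully up about 156. Clip arm 12 mm wide at most; crossbar foot 30 mm wide, 45 mm below the knob.
- stop_face (a point): Centre of the foot of the end stop's face that meets the pad, on the bed top (20 mm above the bench); axes as the fixture's. The face is 46 mm wide, 15 mm high, at fixture x = 55 to 79 mm; its setting differs each time. The stop is only held by friction: more than about 20 N shifts it along x.
- new_pad: New brake pad lying flat on the mat: dark steel plate 100 x 48 x 6 mm, on it a grey lining 84 x 44 x 9 mm (15 high in all, about 0.25 kg). Origin at the centre of the plate's underside; x along its length, y across, z up out of the lining. Either end may go first. Home, its origin is 50 mm before the stop face.
- worn_pad: Worn pad, same plate but its lining is only 60 x 44 x 3 mm (9 mm high in all). Leave it. It may lie in either of the two places on the mat. Origin as for the new pad.
- mat: Rubber mat 250 x 270 x 3 mm, fixed, on which the two pads lie; beside the fixture on one side or the other. Origin at the centre of its underside.
- wheel_nut_a: Steel wheel nut, 26 mm diameter, 22 mm high, on the mat's far edge; bystander. Origin under its centre.
- wheel_nut_b: Second wheel nut like the first; bystander.
There are look-alikes about, which are no part of the job. Leave any pink look-alike of the new_pad alone.

How it is judged:
On the way, in this order (a step that is already met when the one before it is completed fails the run):
1. the clip has been lifted and stays up, with the pad not yet at the fixture (value of joint clip above 1.1 rad and contact force between the fingers and fixture below 0.5 N and horizontal distance between new_pad and stop_face above 0.09 m), for 0.2 s.
2. the new pad lies home against the stop, under the raised clip (x of new_pad in the frame of stop_face above -0.0525 m and z of new_pad in the frame of fixture below 0.024 m and angle between new_pad's own z axis and vertical below 0.08 rad and angle between the x axis of new_pad and the x axis of fixture, either way round below 0.06 rad and y of new_pad in the frame of fixture between -0.004 and 0.004 m and value of joint clip above 1.1 rad), for 0.2 s.
At the end, for the whole second after the job is handed in: The new pad lies flat on the bed, lining up (tilt under 0.08 rad), between the rails (within 4 mm of the bed's middle line, aligned within 0.06 rad), less than 2.5 mm from the end stop, at rest, and the clip is down on it (joint between 0.11 and 0.19 rad) (x of new_pad in the frame of stop_face above -0.0525 m and z of new_pad in the frame of fixture below 0.024 m and angle between new_pad's own z axis and vertical below 0.08 rad and angle between the x axis of new_pad and the x axis of fixture, either way round below 0.06 rad and y of new_pad in the frame of fixture between -0.004 and 0.004 m and value of joint clip between 0.11 and 0.19 rad and linear speed of new_pad below 0.01 m/s); the robot touches nothing.
It fails at once if the end stop is pushed more than 4 mm out of its setting (distance of stop_face from where it was at the start of the episode above 0.004 m).
It fails at once if the clip is let snap down onto the pad (closing faster than 2.5 rad/s above 0.22 rad with the pad under it) (velocity of joint clip below -2.5 rad/s and value of joint clip above 0.22 rad and x of new_pad in the frame of stop_face above -0.09 m and z of new_pad in the frame of fixture below 0.04 m).
It fails at once if the worn pad or a wheel nut is moved by more than 20 mm (distance of any of worn_pad, wheel_nut_a, wheel_nut_b from where it was at the start of the episode above 0.02 m).
It also fails if it takes over 72 s, if anything falls off the work surface, if the arm or the gripper's body presses on something with over 40 N, if the wrist force passes 120 N, or if a joint passes its speed limit or range.

## Working session

There is one attempt and no reset: what is moved stays moved. The work goes in short steps, each a Python script; the robot and the scene stay as the last script left them, time stands still between calls to the robot, and variables do not carry over. Pictures are saved under pics/ and viewed, about 8 in all and at most 12, crops included, and the job is handed in when it is done.

```bash
ls; mkdir -p pics
python3 - <<'E'
from plant import *
import cv2
for n in ("top","scene"):
    f=grab_frame(n); cv2.imwrite(f"pics/{n}0.png",cv2.resize(f["frame"][:,:,::-1],(800,600),interpolation=cv2.INTER_CUBIC))
    print(n,f["mtx"],f["eye"],f["rotation"])
s=monitor.state();print(s["tcp_pos"],s["tcp_rot"],s["t"],s["grip_width"],manip.tcp_to_grasp)
E
```

```text
pics
top [[425.85481993   0.         243.15575939]
 [  0.         425.85481993 195.06952499]
 [  0.           0.           1.        ]] [0.35972877 0.03672179 1.12756788] [[ 0.0061182  -0.98823217  0.15283895]
 [-0.99995001 -0.00483728  0.00875132]
 [-0.00790901 -0.15288485 -0.98821236]]
scene [[370.84456659   0.         256.5435008 ]
 [  0.         370.84456659 189.99345349]
 [  0.           0.           1.        ]] [ 1.03067441 -0.14825273  0.57839991] [[ 0.33966031  0.61670772 -0.71014257]
 [ 0.94044241 -0.23400974  0.24659181]
 [-0.01410521 -0.75160564 -0.65946191]]
[0.15476185 0.55331921 0.23051875] [[-6.29631388e-04  2.69433451e-01  9.63018805e-01]
 [-1.46275515e-03  9.63017718e-01 -2.69434103e-01]
 [-9.99998732e-01 -1.57830489e-03 -2.12231014e-04]] 0.1 0.08548556128523394 0.0187
```

View pics/top0.png

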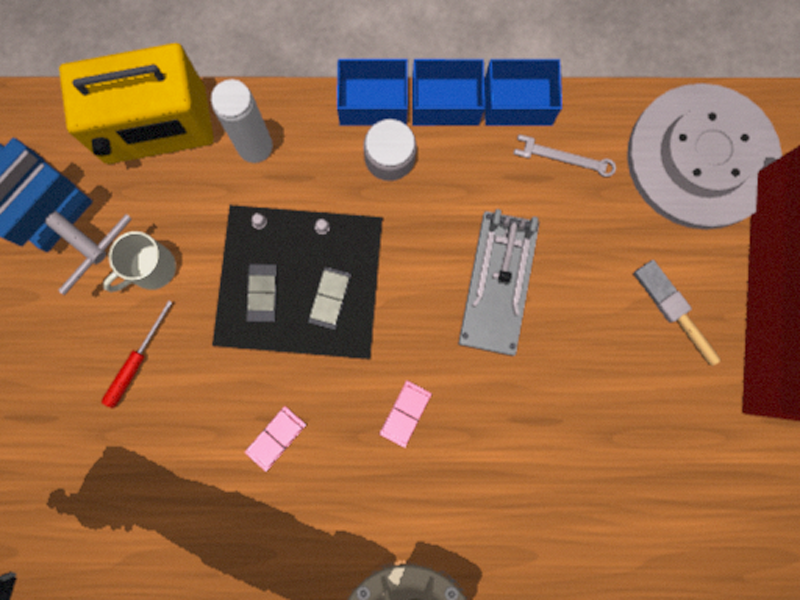

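View pics/scene0.png

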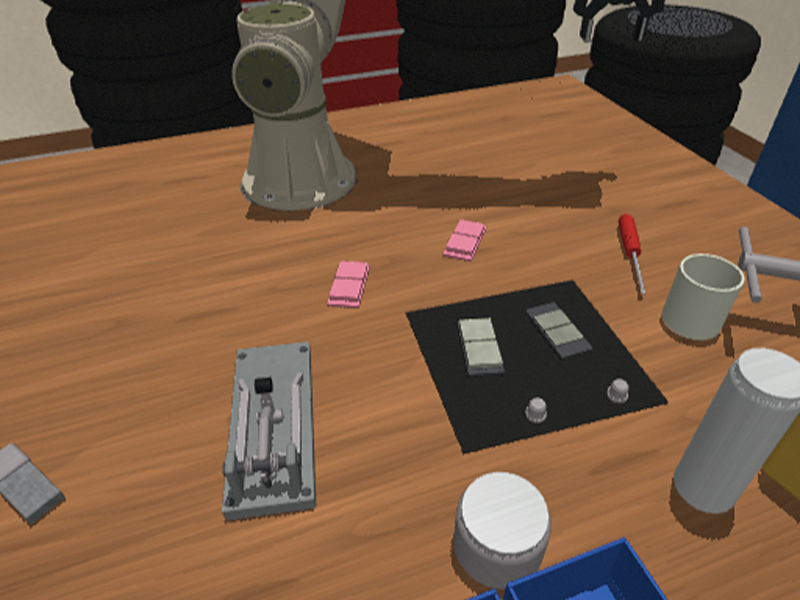

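The top view (800 px scale) shows the new pad as the right one on the mat, with the long lining, at (330,298). The worn pad is at (261,292). The fixture's entry end is at (460,346)-(515,355), the knob is at (504,277), and the hinge end is at the top. The scene view agrees.

```bash
cat > h.py <<'E'
from plant import *
import numpy as np, cv2
def shot(name):
    s=monitor.state(); f=grab_frame(name)
    if name=="wrist":
        M=np.array(f["mount"]); R=np.array(s["tcp_rot"]); p=np.array(s["tcp_pos"])
        f["rotation"]=R@M[:3,:3]; f["eye"]=R@M[:3,3]+p
    return f
def ray(f,uv,z):
    "pixel (512x384 scale) -> world point on plane of height z"
    d=np.array(f["rotation"])@np.linalg.solve(f["mtx"],[uv[0],uv[1],1.]); e=np.array(f["eye"])
    return e+d*(z-e[2])/d[2]
def proj(f,P):
    c=np.array(f["rotation"]).T@(np.array(P)-f["eye"]); c=np.array(f["mtx"])@c; return c[:2]/c[2]
def down(yaw):
    "tool down, jaw axis (tool y) at angle yaw in the world"
    c,s=np.cos(yaw),np.sin(yaw)
    x=np.array([0,0,-1.]); y=np.array([c,s,0]); return np.column_stack([x,y,np.cross(x,y)])
def save(f,name,k=800/512):
    cv2.imwrite("pics/"+name,cv2.resize(f["frame"][:,:,::-1],(800,600),interpolation=cv2.INTER_CUBIC))
E
python3 - <<'E'
from h import *
f=shot("top"); k=512/800
for n,uv,z in [("e1",(460,346),.02),("e2",(515,355),.02),("h1",(486,210),.02),("h2",(539,218),.02),("knob",(504,277),.08),
  ("p1",(321,268),.018),("p2",(350,272),.009),("p3",(310,324),.009),("p4",(337,329),.009),("mat",(298,281),.003)]:
    print(n,ray(f,np.array(uv)*k,z).round(4))
w=shot("wrist");print(w["mount"],w["mtx"])
E
```

```text
e1 [ 0.4622 -0.0874  0.02  ]
e2 [ 0.4477 -0.1785  0.02  ]
h1 [ 0.6969 -0.1349  0.02  ]
h2 [ 0.683  -0.2255  0.02  ]
knob [ 0.5678 -0.1524  0.08  ]
p1 [0.5943 0.1473 0.018 ]
p2 [0.5894 0.0983 0.009 ]
p3 [0.4992 0.165  0.009 ]
p4 [0.4909 0.119  0.009 ]
mat [0.5744 0.188  0.003 ]
[[ 3.21307294e-04 -2.76866592e-01  9.60908314e-01 -1.41721561e-01]
 [ 9.99999118e-01 -1.14944084e-03 -6.65566912e-04 -1.51834645e-05]
 [ 1.28878050e-03  9.60907680e-01  2.76865978e-01 -6.95669970e-02]
 [ 0.00000000e+00  0.00000000e+00  0.00000000e+00  1.00000000e+00]] [[340.85997762   0.         250.75892668]
 [  0.         340.85997762 189.15272567]
 [  0.           0.           1.        ]]
```

Run:
```python
from h import *
import pickle
yaw=-0.18
out={}
for n,p in [("pad",(0.52,0.135,0.24)),("fix",(0.54,-0.15,0.26))]:
    manip.move_pose(list(p),down(yaw+np.pi/2)); manip.pause(0.2)
    f=shot("wrist"); out[n]=f; save(f,n+"1.png"); print(monitor.state()["t"],monitor.state()["tcp_pos"])
pickle.dump(out,open("f.pkl","wb"))
```

```text
2.45 [0.51983846 0.13567505 0.24000314]
3.8083 [ 0.54019697 -0.14871485  0.26007028]
```

View pics/pad1.png

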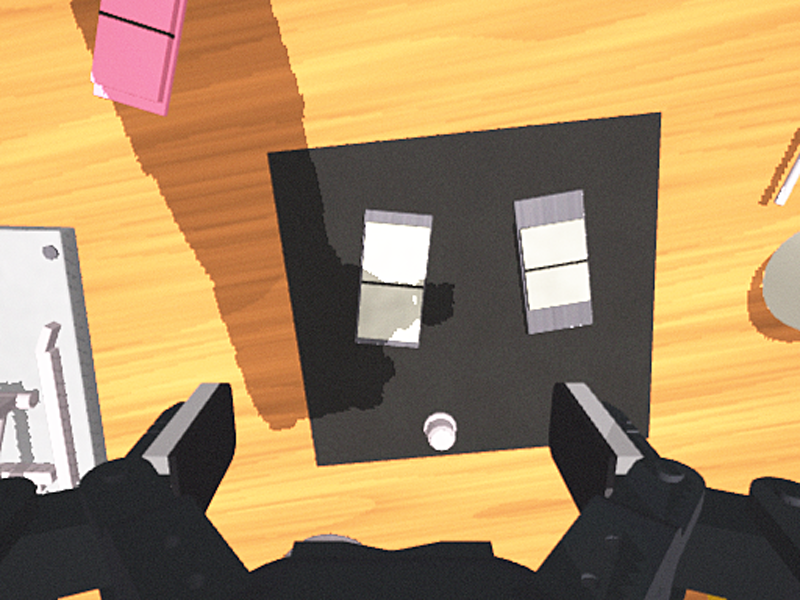

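View pics/fix1.png

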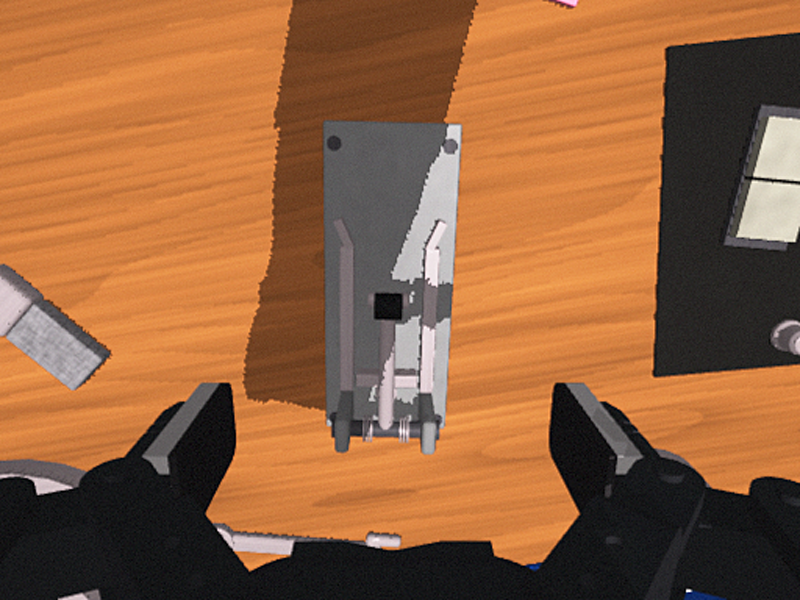

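Pad view: plate corners at (366,209), (433,215), (357,345), (418,348). Fixture view: bed entry corners at (323,121) and (462,125), with the knob at (388,306). Next I'll cast these to planes.

Run:
```python
from h import *
import pickle
d=pickle.load(open("f.pkl","rb")); k=512/800
f=d["pad"]
P=np.array([ray(f,np.array(u)*k,.009) for u in [(366,209),(433,215),(418,348),(357,345)]])
print("pad",P.round(4).tolist(),"c",P.mean(0).round(4))
print("L",np.linalg.norm(P[0]-P[3]),np.linalg.norm(P[1]-P[2]),"W",np.linalg.norm(P[0]-P[1]),np.linalg.norm(P[2]-P[3]))
a=(P[3]+P[2]-P[0]-P[1]);print("yaw",np.arctan2(a[1],a[0]))
f=d["fix"]
E=[ray(f,np.array(u)*k,.02) for u in [(323,121),(462,125),(328,425),(446,420)]]
g=cv2.cvtColor(f["frame"],cv2.COLOR_RGB2GRAY); r=g[180:212,230:266]<30
v,u=np.nonzero(r); uv=np.array([u.mean()+230.,v.mean()+180]); print("knob px",uv,u.min()+230,u.max()+230,v.min()+180,v.max()+180)
K=ray(f,uv,.076); print("knob",K.round(4))
print("width",np.linalg.norm(E[0]-E[1])); m=(E[0]+E[1])/2; print("entry mid",m.round(4))
for a,b in((0,2),(1,3)): t=E[b]-E[a]; print("side yaw",np.arctan2(t[1],t[0]),np.linalg.norm(t))
t=E[1]-E[0]; print("entry yaw",np.arctan2(t[1],t[0])-np.pi/2)
t=K-m;print("m->knob yaw",np.arctan2(t[1],t[0]),np.linalg.norm(t[:2]))
# hough-free: rotation of the knob edges / rails
g2=cv2.resize(f["frame"][:,:,::-1],None,fx=3,fy=3,interpolation=cv2.INTER_CUBIC)[200:900,560:960]
cv2.imwrite("pics/fixcrop.png",g2[:600])
```

```text
pad [[0.4921, 0.1223, 0.009], [0.5045, 0.1675, 0.009], [0.6007, 0.1407, 0.009], [0.5902, 0.0962, 0.009]] c [0.5469 0.1317 0.009 ]
L 0.10150035693292428 0.09983245423962316 W 0.04688826947987197 0.04574389724366132
yaw -0.26553298846358575
knob px [248.04744526 195.5620438 ] 240 256 188 204
knob [ 0.5701 -0.157   0.076 ]
width 0.09487168124540124
entry mid [ 0.4595 -0.1337  0.02  ]
side yaw -0.19746489335367925 0.23191103804851965
side yaw -0.19943851914789687 0.22483573386972422
entry yaw -0.20638762939014565
m->knob yaw -0.2074499141136178 0.11309567156570027
```

```bash
cat >> h.py <<'E'
Y=-0.202; O=np.array([0.5755,-0.1578,0]); G=manip.tcp_to_grasp
FR=np.array([[np.cos(Y),-np.sin(Y),0],[np.sin(Y),np.cos(Y),0],[0,0,1.]])
RF=down(Y+np.pi/2)
def W(x,y,z): return O+FR@np.array([x,y,z])
def knob(q): return (.092-.096*np.cos(q)+.012*np.sin(q),0,.060+.096*np.sin(q)+.012*np.cos(q))
def st(*a):
    s=monitor.state(); print(*a,"t",round(s["t"],2),"fix",(FR.T@(s["tcp_pos"]-O)).round(4),"F",np.round(FR.T@s["contact_force"],1),"w",round(s["grip_width"],4))
E
python3 - <<'E'
from h import *
effector.move_gripper(0.05,30)
k=knob(0)
manip.move_pose(list(W(k[0],0,k[2]-G+.06)),RF)
print(manip.move_linear(list(W(k[0],0,k[2]-G)),v=0.1,f_stop=8)); st("down")
effector.move_gripper(0.0,30); st("grip")
for q in np.linspace(0.1,1.28,10):
    k=knob(q); manip.move_linear(list(W(k[0],0,k[2]-G)),v=0.08)
    if q<.5 or q>1: st(round(q,2))
save(shot("wrist"),"lift.png")
E
```

```text
False
down t 5.65 fix [-0.0033 -0.0001  0.0543] F [-0.3 -0.2 -1. ] w 0.0501
grip t 6.03 fix [-0.0034  0.0001  0.0541] F [-0.3  0.8  4. ] w 0.0168
0.1 t 6.31 fix [-0.0023  0.0001  0.0621] F [ 3.2  0.6 -7.6] w 0.0171
0.23 t 6.62 fix [0.0008 0.0001 0.0745] F [ 0.9  0.5 -5.9] w 0.0177
0.36 t 6.92 fix [0.0057 0.0001 0.0865] F [-1.9  0.3 -4.2] w 0.0175
0.49 t 7.23 fix [0.0126 0.0001 0.0977] F [-4.6  1.  -1.1] w 0.0174
1.02 t 8.47 fix [5.280e-02 1.000e-04 1.298e-01] F [-0.7  1.8  3.5] w 0.0171
1.15 t 8.78 fix [0.0646 0.     0.1341] F [0.6 1.9 4. ] w 0.0174
1.28 t 9.08 fix [0.0767 0.     0.1369] F [2.1 1.5 4.2] w 0.0173
```

View pics/lift.png

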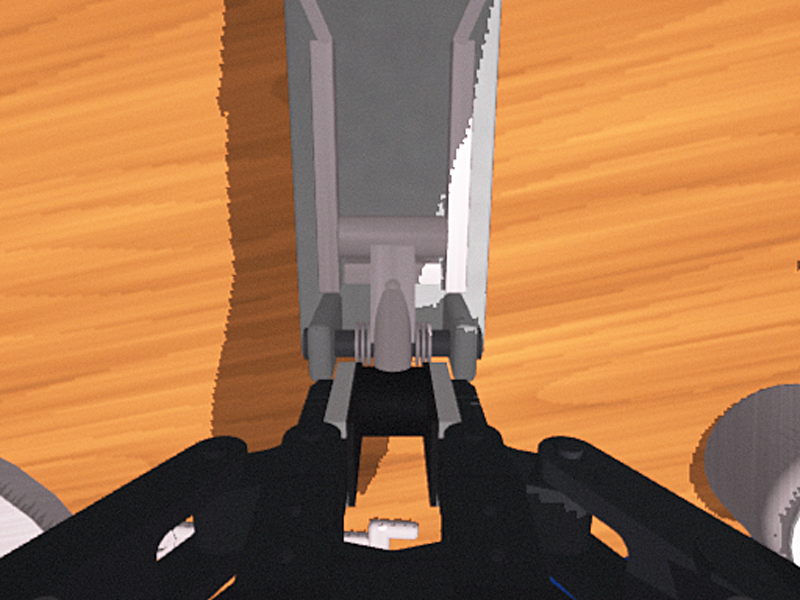

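Clip is up, with the knob held between the fingers at (390,395). Release it and fetch the pad.

Run:
```python
from h import *
effector.move_gripper(0.05); manip.pause(.3); st("rel")
s=monitor.state(); manip.move_linear(list(np.array(s["tcp_pos"])+[0,0,.06]),v=.2)
c=np.array([.5469,.1317,0]); y=-.2655; g=c-.025*np.array([np.cos(y),np.sin(y),0])
R=down(y+np.pi/2)
effector.move_gripper(0.064)
manip.move_pose(list(g+[0,0,.09]),R)
print(manip.move_linear(list(g+[0,0,.0065]),v=.08,f_stop=6)); st("at pad")
effector.move_gripper(0.0,60); st("grip")
manip.move_linear(list(g+[0,0,.13]),v=.12); st("lift")
manip.move_pose(list(W(-.130,0,.10)),RF); st("over")
save(shot("wrist"),"over.png")
```

```text
rel t 9.85 fix [ 0.076  -0.      0.1367] F [0.3 0.4 0.1] w 0.0501
False
at pad t 13.11 fix [-0.1106  0.2796  0.007 ] F [-0.4  0.2  0. ] w 0.0639
grip t 13.43 fix [-0.1105  0.2796  0.0075] F [-0.9 -0.3  6.4] w 0.042
lift t 14.61 fix [-0.1117  0.2793  0.1291] F [ 0.3 -1.2 -2.8] w 0.0421
over t 15.7 fix [-0.1298  0.0005  0.1   ] F [ 1.  -0.5 -2.2] w 0.0423
```

View pics/over.png

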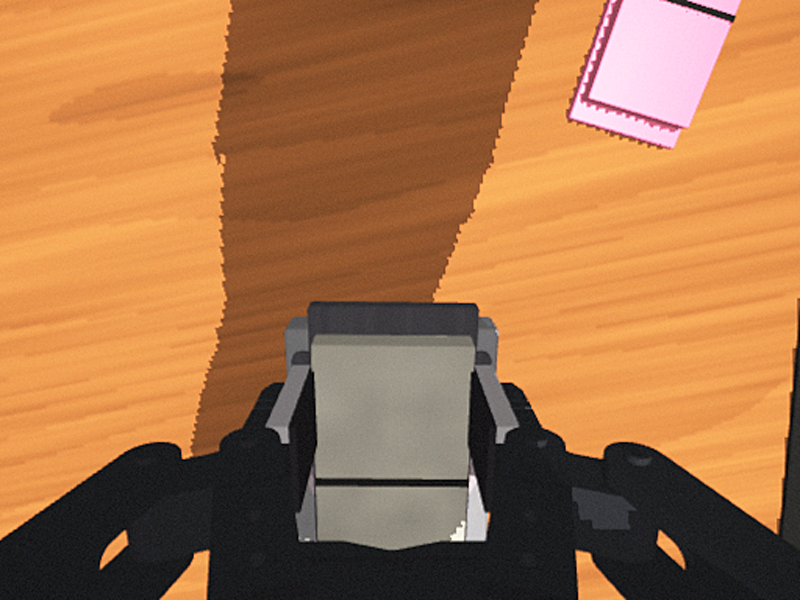

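The pad is held on its lining (opening 42 mm), square in the jaws, with the plate's rear edge at row 302. The tips sit on the plate's ledge, so the underside is about 4.5 mm below the TCP. Next: lower it and slide it in.

Run:
```python
from h import *
f=shot("wrist"); 
for u in [(309,302),(478,303)]: print(FR.T@(ray(f,np.array(u)*.64,.1015)-O))
manip.move_linear(list(W(-.123,0,.040)),v=.12)
print(manip.move_linear(list(W(-.123,0,.0235)),v=.04,f_stop=4)); st("low")
z=monitor.state()["tcp_pos"][2]
print(manip.move_linear(list(W(-.080,0,z+.0003)),v=.05,f_stop=12)); st("slid")
save(shot("wrist"),"slid.png")
```

```text
[-0.15687515 -0.02214631  0.1015    ]
[-0.15658489  0.02435924  0.1015    ]
True
low t 16.88 fix [-1.227e-01 -1.000e-04  2.450e-02] F [-0.8 -0.5  6. ] w 0.0422
True
slid t 17.15 fix [-1.227e-01 -1.000e-04  2.450e-02] F [-0.9 -1.3  5.1] w 0.0421
```

View pics/slid.png

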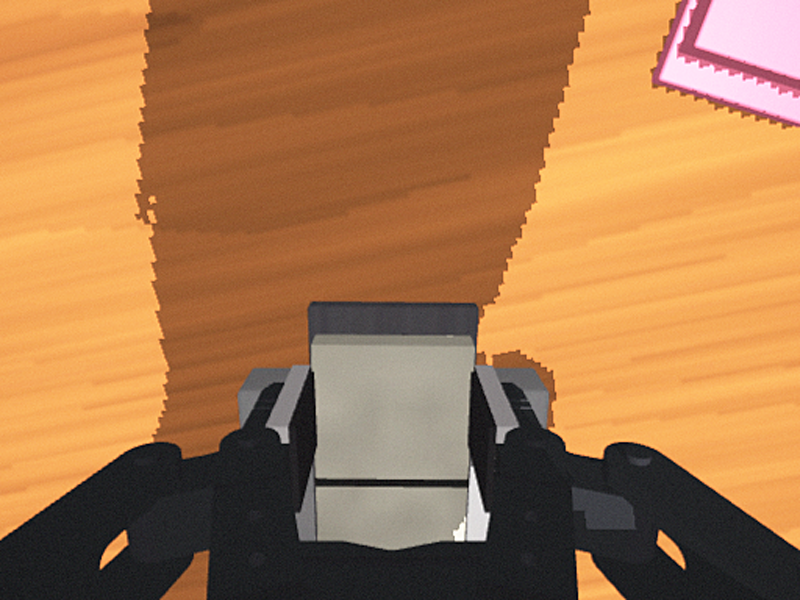

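Run:
```python
from h import *
s=monitor.state(); z=s["tcp_pos"][2]
manip.move_linear(list(W(-.123,0,z+.001)),v=.03); st("up1")
print(manip.move_linear(list(W(-.078,0,z+.001)),v=.04,f_stop=15)); st("slid")
```

```text
up1 t 17.45 fix [-0.1232  0.      0.0253] F [ 1.1  0.2 -1.9] w 0.0422
False
slid t 18.73 fix [-0.0783  0.      0.0254] F [ 0.1 -0.2 -2.8] w 0.0422
```

Run:
```python
from h import *
print(manip.move_linear(list(W(-.078,0,.0235)),v=.03,f_stop=3)); st("low")
effector.move_gripper(0.06); st("rel")
manip.move_linear(list(W(-.078,0,.06)),v=.15)
manip.move_linear(list(W(-.132,0,.06)),v=.15)
effector.move_gripper(0.0)
manip.move_linear(list(W(-.132,0,.0220)),v=.12,f_stop=6); st("behind")
print(manip.move_linear(list(W(-.070,0,.0220)),v=.05,f_stop=8)); st("push1")
print(manip.move_linear(list(W(-.025,0,.0220)),v=.02,f_stop=6)); st("push2")
save(shot("wrist"),"push.png")
```

```text
False
low t 18.98 fix [-0.078  -0.      0.0245] F [-2.3  0.4  6.5] w 0.0421
rel t 19.29 fix [-0.0778 -0.0001  0.0236] F [-0.3 -0.8  0.9] w 0.06
behind t 21.26 fix [-1.323e-01  1.000e-04  2.190e-02] F [ 0.3 -1.   0.2] w -0.0
False
push1 t 22.65 fix [-0.0698 -0.      0.022 ] F [-1.8 -1.   0.3] w 0.0002
True
push2 t 23.83 fix [-0.0502  0.0002  0.0213] F [ 0.8  0.4 -1.1] w 0.0003
```

View pics/push.png

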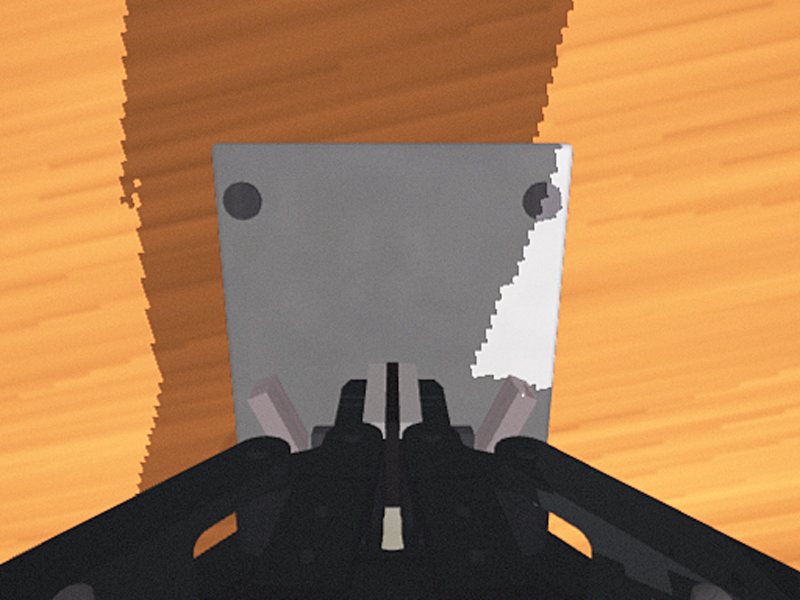

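Push stopped with the finger front at x ≈ −39 mm, which puts the pad's front at about +61 mm. That is within the stop's range. I'll back off and look from above to rule out a jam.

Run:
```python
from h import *
import pickle
manip.move_linear(list(W(-.060,0,.022)),v=.05)
manip.move_linear(list(W(-.060,0,.19)),v=.25)
effector.move_gripper(0.085)
manip.move_linear(list(W(-.035,0,.19)),v=.2); manip.pause(.2)
f=shot("wrist"); pickle.dump(f,open("g.pkl","wb")); st()
c=f["frame"][150:342,176:328,::-1]; cv2.imwrite("pics/home.png",cv2.resize(c,None,fx=3.1,fy=3.1,interpolation=cv2.INTER_CUBIC))
```

```text
t 26.33 fix [-3.56e-02  1.00e-04  1.90e-01] F [0.6 0.1 0.3] w 0.0855
```

View pics/home.png

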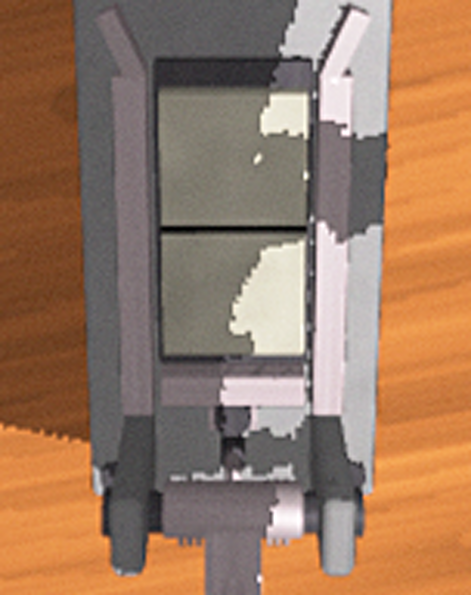

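Run:
```python
from h import *
import pickle
f=pickle.load(open("g.pkl","rb"))
def X(x,y,z): return (FR.T@(ray(f,(176+x/3.1,150+y/3.1),z)-O)*1000).round(1)
for n,a in dict(rearL=(155,60,.026),rearR=(309,58,.026),linRear=(232,91,.035),linFront=(232,354,.035),linL=(160,220,.035),linR=(308,220,.035),plateFront=(232,360,.026),stopTopFront=(232,378,.035),stopTopBack=(232,405,.035),railL=(148,220,.032),railR=(319,220,.032),railL2=(152,400,.032),railR2=(316,400,.032)).items(): print(n,X(*a))
```

```text
rearL [-38.1 -22.8  26. ]
rearR [-38.6  22.8  26. ]
linRear [-30.8   0.   35. ]
linFront [53.3 -0.1 35. ]
linL [  9.  -21.6  35. ]
linR [ 9.  22.7 35. ]
plateFront [60.2 -0.1 26. ]
stopTopFront [61.6 -0.1 35. ]
stopTopBack [71.1 -0.1 35. ]
railL [ 10.1 -25.5  32. ]
railR [10.2 26.3 32. ]
railL2 [ 71.  -25.6  32. ]
railR2 [71.1 26.6 32. ]
```

The pad's rear edge at −38.4 mm puts its front at 61.6 mm, and the stop face measures 61.6 mm, so the pad is home. It is central between the rails too. Now lower the clip.

Run:
```python
from h import *
effector.move_gripper(0.05,40)
k=knob(1.3)
manip.move_linear(list(W(k[0],0,.20)),v=.2)
print(manip.move_linear(list(W(k[0],0,k[2]-G)),v=.1,f_stop=8)); st("at knob")
effector.move_gripper(0.0,40); st("grip")
if monitor.state()["grip_width"]<.012: raise SystemExit("missed")
for q in np.linspace(1.2,.155,10):
    k=knob(q); manip.move_linear(list(W(k[0],0,k[2]-G)),v=.06); st(round(q,2))
```

```text
False
at knob t 28.27 fix [ 7.810e-02 -1.000e-04  1.377e-01] F [ 0.1 -0.1 -0.1] w 0.05
grip t 28.66 fix [7.84e-02 1.00e-04 1.38e-01] F [0.2 1.4 4.5] w 0.0171
1.2 t 28.97 fix [0.0718 0.     0.1369] F [6.8 0.  2.2] w 0.017
1.08 t 29.3 fix [0.0613 0.     0.1341] F [6.4 2.1 4.5] w 0.0176
0.97 t 29.63 fix [5.050e-02 1.000e-04 1.297e-01] F [3.3 1.2 7. ] w 0.0171
0.85 t 29.97 fix [0.04   0.     0.1239] F [ 1.9 -0.   8.8] w 0.0175
0.74 t 30.3 fix [0.0302 0.     0.1165] F [-0.7  1.5  8.5] w 0.0174
0.62 t 30.63 fix [2.130e-02 1.000e-04 1.081e-01] F [-1.3  0.6  6.3] w 0.017
0.5 t 30.97 fix [0.0135 0.0001 0.0986] F [-2.3  1.1  4.7] w 0.0172
0.39 t 31.3 fix [0.0072 0.0001 0.0885] F [-2.5  1.4  3.1] w 0.0168
0.27 t 31.63 fix [0.0023 0.0001 0.0781] F [-2.8  0.4  0.3] w 0.0172
0.16 t 31.97 fix [-0.0013  0.0001  0.0677] F [-2.1  1.6 -0.3] w 0.0172
```

Run:
```python
from h import *
import pickle
k=knob(.135); print(manip.move_linear(list(W(k[0],0,k[2]-G)),v=.015,f_stop=5)); st("down")
effector.move_gripper(0.05); manip.pause(.2); st("rel")
p=np.array(monitor.state()["tcp_pos"]); manip.move_linear(list(p+[0,0,.05]),v=.12)
effector.move_gripper(0.085)
manip.move_linear(list(W(-.035,0,.22)),v=.2); manip.pause(.3); st()
f=shot("wrist"); pickle.dump(f,open("g2.pkl","wb"))
c=f["frame"][130:322,176:328,::-1]; cv2.imwrite("pics/end.png",cv2.resize(c,None,fx=3.1,fy=3.1,interpolation=cv2.INTER_CUBIC))
for q in (0,.11,.15,.19): kk=knob(q); print(q,(proj(f,W(kk[0],0,kk[2]+.009))-[176,130])*3.1)
```

```text
False
down t 32.24 fix [-0.0017  0.0001  0.0661] F [-4.2  1.4  1.1] w 0.0172
rel t 32.86 fix [-0.0014 -0.      0.0661] F [-1.2  0.   0.4] w 0.0504
t 34.86 fix [-3.540e-02  1.000e-04  2.187e-01] F [-0.7 -0.3 -0.2] w 0.0852
0 [231.99549785 260.06436182]
0.11 [232.03407085 279.54269208]
0.15 [232.04999233 287.86350888]
0.19 [232.0669227  296.85135805]
```

View pics/end.png

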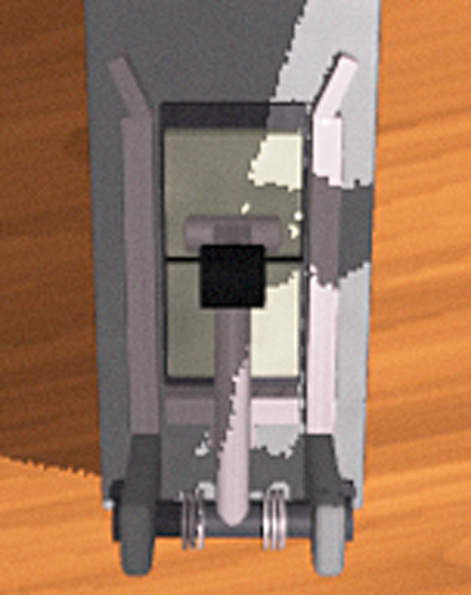

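Run:
```python
from h import *
import pickle
f=pickle.load(open("g2.pkl","rb"))
X=lambda x,y,z:(FR.T@(ray(f,(176+x/3.1,130+y/3.1),z)-O)*1000).round(1)
print("rear",X(162,103,.026),X(308,103,.026),"stopTop",X(190,397,.035))
for q in (0,.11,.15,.19): kk=knob(q); print(q,(proj(f,W(*kk))-[176,130])*3.1)
order.sign_off(); print(monitor.state()["t"])
```

```text
rear [-38.2 -22.5  26. ] [-38.1  24.6  26. ] stopTop [ 61.3 -14.3  35. ]
0 [231.97202783 249.65783234]
0.11 [232.00870655 268.22649842]
0.15 [232.02386399 276.17027868]
0.19 [232.03998969 284.75563303]
the job is handed in; nothing more can be done
the job is handed in; nothing more can be done
```

The brake pad is in the fixture with the clip down on it, and I handed the job in at about 35 s on the robot clock; sign-off gave no verdict.

I lifted the clip until it stayed up. I then placed the new pad lining up in the lead-ins and pushed it from behind until contact, with the push set to stop at 6 N. Last, I led the clip down by the knob at about 0.6 rad/s and let go.

**Last checks, from the final wrist picture:**
- **Pad position:** its rear edge is at x = −38.2 mm, so its front is at about 61.8 mm. The stop face measures 61.3 mm, so the pad is home within measuring error.
- **Stop:** it measured 61.6 mm just after the push. I did not measure it before the push, so I can only infer from the low push force that it did not move.
- **Pad centring:** it sits about 1 mm off the middle line and is square between the rails.
- **Clip:** the knob is at row 276.5, against 276.2 expected for 0.15 rad, and the foot rests on the lining.
- **Gripper:** it is clear of everything.
- **Worn pad and wheel nuts:** I did not photograph them again at the end, but nothing went near them.

One thing did not go as planned: the first slide into the rails stopped at once on its force limit, with the pad pressed on the bed. Raising it 1 mm and sliding again worked.

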